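Set a damper operator and hold its locking rod through both bushings

ROBOT

A 6-joint arm with a two-finger parallel gripper is mounted at the origin on the work surface; the furniture and walls round the work are solid. World frame = base frame: x ahead of the robot, y to its left, z up, the work surface at z = 0. Lengths are in m, angles in rad, forces in N, time in s.
With the tool pointing down it reaches from about 0.35 to 0.8 m from the base axis. Payload 7.3 kg.
Tool frame: the origin (TCP) lies on the centre line of the jaws, within the pads' length; the fingertips stand manip.tips_ahead ahead of it and the grasp point (between the pads) lies 8 mm behind it (manip.tips_ahead is the distance from the TCP to the fingertips, in m); z points along the fingers, y is the line along which they close (so a half turn about z gives the same grasp; the last joint's range is limited). The gripper opens to 85 mm and grips with 20 to 120 N. Pads are 22 mm wide; open, the fingers measure 114 mm over their backs; the gripper's body (76 mm by 85 mm) begins 54 mm behind the grasp point. The pads swing forward as they close: fully open they stand 13 mm farther back than shut.
Start: joints at [-1.451, 0.342, 1.524, -0, 1.275, -0.146], TCP at [0.138, -0.507, 0.242] pointing down, gripper open.
Joint ranges: [-2.53, 2.53], [-0.77, 2.02], [0.04, 2.7], [-1, 4.14], [0.28, 2.66], [-3.11, 3.11]. Speed limits (rad/s): [2.57, 2.57, 3.14, 3.14, 3.14, 3.14].

INTERFACE

Orientations are given as a unit quaternion [w, x, y, z].
In Python, from station import sense, vision, manip gives the robot as it stands.
- The arm moves only by the shell command python3 -m jog 'ROWS' [FORCE]. ROWS is JSON, a list of rows, each a list of 5 numbers: the gripper's target within -1 to 1 (fully open at 1, half-way at 0, shut at -1), then the shift along the tool's x, y, z scaled (see below), then the turn about the tool's z scaled (see below). In form: [[hand, x, y, z, twist], ...]. A call has 1 to 8 rows; each row is the pose to reach, as a shift and turn from the pose commanded when the call began, along the tool's axes at that moment, turning the shorter way round; what a row does not reach only later rows make up. The controller multiplies each number of a shift by 25 cm and each number of a turn by 360 degrees. A row lasts 1/10 s, in which the tool goes at most 50 mm and 8.59 degrees, less where a joint would pass 70% of its speed; a pose out of reach is approached as far as the arm can. A call with a number of a shift or a turn outside -1 to 1 is refused whole. A call with a gripper value outside its range is refused whole. The fingers move at their own pace and stop on an object; FORCE is the grip in N (left out, the last holds). Time passes only in rows, so rows that repeat a pose let the fingers close. It gives the time, the measured TCP pose, the force, the opening and the grip force at its end, in the units of the state.
- sense(): the state, without advancing time (a new reading comes with each control period).
- vision.capture(name): name is "scene" or "top"; returns the picture (384x512x3 uint8, blue, green, red); there is no depth.
- vision.calibration(name): a dict with "fov_y" (degrees; the focal length in pixels is half the picture's height over the tangent of half this angle, whatever the lens; pixels are square), "cx", "cy" (the principal point, pixels), "k1" (the pictures are not rectified: a ray, as slopes to the right and down, at radius r is drawn at 1 + k1 r^2 times it, then the intrinsics apply), "pose" (4x4, takes a point from camera to world coordinates). Camera axes: x right, y down, z forward; pixel columns grow to the right and rows downward; lengths in m; the calibration is good to about 2 mm. A picture is of the moment at which its call begins. calibration takes no time and is no camera call.
- manip.finish_job(): hands the job in; it is judged then, once.
The state is a dict: "time": time; "joint_pos": joint angles; "qd": joint speeds; "joint_torque": joint torques, N m; "tool_pos": TCP position; "tool_rot": TCP orientation; "force": force on the tool from outside, world axes, zero at the start; "moment": the same for the moment, N m; "width": finger opening in m; "grip_force": force on a finger pad.
Only numpy, scipy, OpenCV 4.12 (cv2) and the standard library are available. Lean on these libraries where they do the work, as an engineer would, in place of code of your own. Each camera call takes 0.05 s, during which the arm holds its last target. There are 200 camera calls.

TASK

Turn the selector knob of the damper hand operator until its pointer clicks in at the long locking mark, which brings the eye of the quadrant under it in line with the two bushings. Then take the locking rod (the longest of the three pins in the wooden stand), thread it from above through the upper bushing, the quadrant's eye and the lower bushing, and finish still holding it in the gripper, the clip groove near its lower end about a centimetre below the lower bushing and its foot clear of the base plate, so that I can snap the retaining clip on. Leave the other pins in the stand and do not disturb the tools lying around.

Things in the scene. Friction and masses are not known exactly. Their poses are not given: they have to be found in the camera images.
- operator: grey damper hand operator fixed to the bench: base plate 146 x 190 x 10 mm, side walls at y = -76 and +76 mm, top plate (upper face at z = 130 mm), open at front (-x) and back. Origin at the bench under its middle, y to the knob's side. Both bronze bushings, one above the other, have their axis at x = 0, y = -35 mm (the lower in a lug on the side wall); the knob's spindle is at x = 0, y = +35 mm
- selector (a joint): angle of the knob and the steel quadrant on its spindle, rad, growing counterclockwise from above. Spring detents at 0, 0.5, 1.0, 1.5 (stops just beyond; about 0.1 N m from one to the next; let go near one, it is drawn in). Long locking mark at 1.0 (other marks short): there the pointer looks to the operator's front (-x) and the quadrant's eye is under the upper bushing; elsewhere its rim blocks the rod
- selector_grip (a point): point on the knob's axis, 160 mm above the bench, at the height to grip. The knob is a black bar 43 mm long (along this frame's x, white pointer line at the -x end), 14 mm thick (along y), 31 mm high, top at 171 mm, on a round skirt whose top is at 140 mm. The frame turns with the knob
- upper_bushing (a point): centre of the upper rim of the upper bushing, 136 mm above the bench, axes as the operator's. Bushing 24 mm long (z = 112 to 136 mm), bore 12.6 mm, flared at the top to about 20 mm inside
- lower_bushing (a point): centre of the lower edge of the lower bushing, 46 mm above the bench, 36 mm above the base plate, axes as the operator's. Bushing 24 mm long (z = 46 to 70 mm), bore and flare as the upper one. The quadrant's eye (bore 16 mm, flared at the top, z = 86 to 102 mm) lies between the two bushings when the selector is at the locking mark
- pin_stand: fixed hardwood block 56 x 150 x 42 mm; origin at the bench under its middle. Three bores 11.2 mm wide and 32 mm deep in a row along its y, at y = -45, 0 and +45 mm; each holds one steel pin, upright, in any order
- rod_centre (a point): middle of the locking rod: steel, 10 mm thick, 190 mm long, the longest of the three pins, domed ends, a clip groove 8 mm from either end; z along it, up. It stands in the stand with its foot 10 mm above the bench, its top 200 mm above; about 0.11 kg
- rod_groove (a point): centre of the rod's lower clip groove, on its axis, 8 mm above its foot
- plain_pin_centre (a point): middle of a plain steel pin, 10 mm thick, 145 mm long, no grooves (top 155 mm above the bench); stays in the stand
- headed_pin_centre (a point): middle of a headed steel pin, 10 mm thick, 115 mm long with an 18 mm head (top 125 mm above the bench); stays in the stand
- nut_driver: nut driver with a yellow handle, 198 x 29 x 29 mm, lying loose, origin under its middle; not to be disturbed
- hex_key: hex key 100 x 39 x 7 mm lying loose, origin under its middle; not to be disturbed
- tape_roll: roll of tape, 55 mm across and 19 mm high, lying loose, origin under its middle; not to be disturbed

How it is judged:
By the outcome, as a careful person would: the job done as asked, in the order asked, and still so for the second after the job is handed in, while the arm keeps its last pose, push and grip.
It also fails if it takes over 61 s, if anything falls off the work surface, if the arm or the gripper's body presses on something with over 40 N, if the wrist force passes 120 N, or if a joint passes its speed limit or range.

## Working session

There is one attempt and no reset: what is moved stays moved. The work goes in short steps, Python scripts to look and compute and a shell command to move; the robot and the scene stay as the last step left them, time stands still between calls to the robot, and variables do not carry over. Pictures are saved under pics/ and viewed, at most 10 in all, crops included, and the job is handed in when it is done.

```bash
ls; mkdir -p pics; python3 - <<'E'
from station import sense, vision, manip
import cv2,numpy as np
for n in("scene","top"):
    im=vision.capture(n); cv2.imwrite(f"pics/{n}0.png",im)
    c=vision.calibration(n); print(n,c)
s=sense(); print(s["tool_pos"],s["tool_rot"],s["width"],manip.tips_ahead,s["time"])
E
```

```text
pics
scene {'fov_y': 51.249972445078015, 'cx': 248.2298344652946, 'cy': 192.6239659133287, 'k1': -0.030195463673374865, 'pose': array([[-0.6691764 , -0.51347978,  0.53716055, -0.00188342],
       [-0.74297192,  0.47592156, -0.47062872,  0.46569096],
       [-0.01398796, -0.71402884, -0.69997654,  0.83030855],
       [ 0.        ,  0.        ,  0.        ,  1.        ]])}
top {'fov_y': 42.40931958053419, 'cx': 254.13718506699692, 'cy': 193.92099216777848, 'k1': -0.04485181549627403, 'pose': array([[-0.00821416, -0.98436043,  0.17597464,  0.32786185],
       [-0.99981874,  0.01110747,  0.01546295, -0.03816851],
       [-0.01717575, -0.17581573, -0.98427325,  1.34189546],
       [ 0.        ,  0.        ,  0.        ,  1.        ]])}
[ 0.13786409 -0.50621951  0.24167975] [-7.12857535e-04  9.91188152e-01  1.32459578e-01  1.32122372e-05] 0.08552569944870503 0.011 0.1
```

View pics/scene0.png

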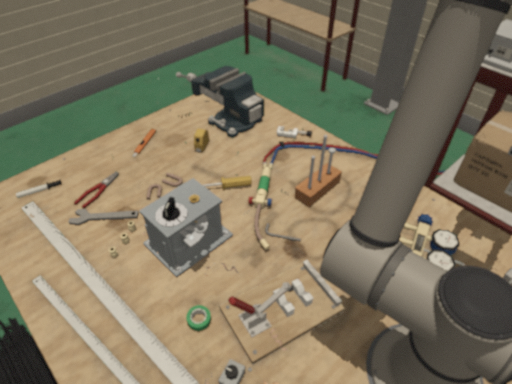

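View pics/top0.png

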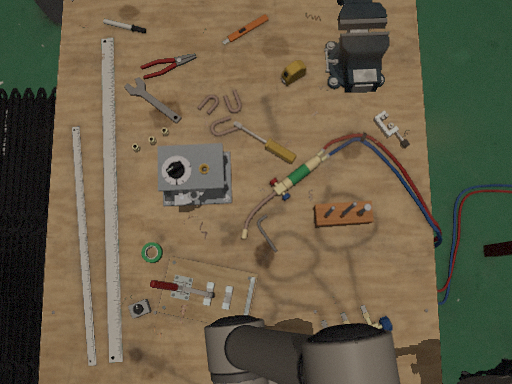

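The top view shows the operator around (195,172), its knob at (176,170) and the bushing at (204,168). The stand is at (343,213). In the scene view the operator is at (185,225) and the stand at (318,180). I'll enlarge both in both views.

```bash
python3 - <<'E'
import cv2,numpy as np
t=cv2.imread("pics/top0.png");s=cv2.imread("pics/scene0.png")
def c(im,x,y,w,h,k): return cv2.resize(im[y:y+h,x:x+w],(w*k,h*k),interpolation=cv2.INTER_CUBIC)
a=np.hstack([c(t,150,135,80,60,5),c(t,305,185,80,60,5)])
b=np.hstack([c(s,140,175,80,60,5),c(s,280,135,80,60,5)])
cv2.imwrite("pics/crop.png",np.vstack([a,b]))
E
```

```text
(no output)
```

View pics/crop.png

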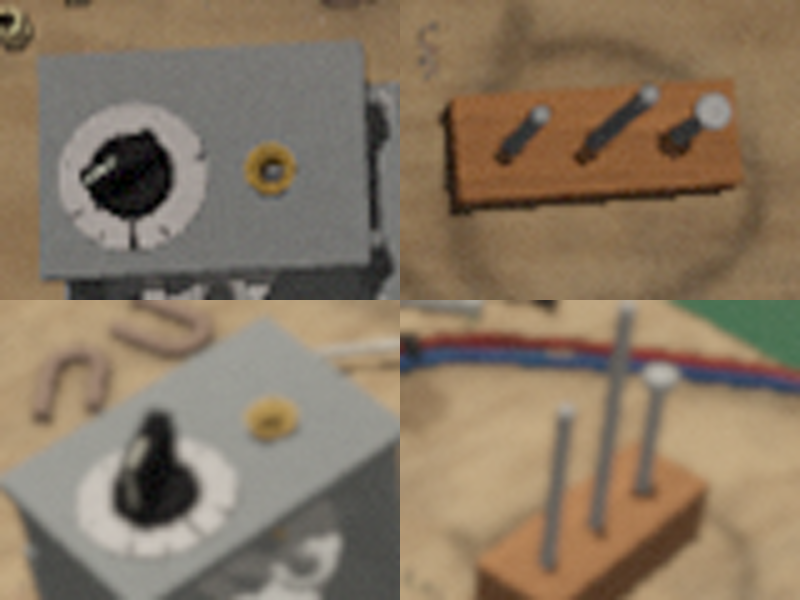

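The crops (top row from the top view, bottom row from the scene view) give these points:

- **Pin order:** the locking rod is the middle pin. Its top is at top-view (355,204) and scene (325,137).
- **Bushing:** (204,168.6) in the top view and (194.4,198.6) in the scene.
- **Knob pointer:** it looks left and a little down in the top view, with the long mark pointing straight down.

Next I'll cast rays for these.

```bash
cat > h.py <<'E'
import numpy as np, cv2
from station import sense, vision, manip
def ray(n,uv):
    c=vision.calibration(n); f=192/np.tan(np.radians(c["fov_y"])/2)
    K=np.array([[f,0,c["cx"]],[0,f,c["cy"]],[0,0,1]])
    p=cv2.undistortPoints(np.array([[uv]],float),K,np.array([c["k1"],0,0,0.]))[0,0]
    P=c["pose"]; return P[:3,3],P[:3,:3]@np.array([p[0],p[1],1])
def plane(n,uv,z):
    o,d=ray(n,uv); return o+d*(z-o[2])/d[2]
def tri(a,b):
    o1,d1=ray("top",a);o2,d2=ray("scene",b)
    t=np.linalg.lstsq(np.c_[d1,-d2],o2-o1,rcond=None)[0]
    p,q=o1+t[0]*d1,o2+t[1]*d2; return (p+q)/2,np.linalg.norm(p-q)
def project(n,X):
    c=vision.calibration(n); f=192/np.tan(np.radians(c["fov_y"])/2)
    T=np.linalg.inv(c["pose"]); K=np.array([[f,0,c["cx"]],[0,f,c["cy"]],[0,0,1]])
    return cv2.projectPoints(np.atleast_2d(X).astype(float),cv2.Rodrigues(T[:3,:3])[0],T[:3,3],K,np.array([c["k1"],0,0,0.]))[0][:,0]
E
python3 - <<'E'
from h import *
np.set_printoptions(precision=4,suppress=True)
T=lambda x,y,ox,oy:(x/5+ox-.4,y/5+oy-.4)
t=lambda x,y:T(x,y,150,135)
cor=[plane("top",t(*p),.13) for p in((38,55),(362,42),(368,262),(40,278))]
print(np.array(cor)); print("centre",np.mean(cor,0))
for i in range(4): print(np.linalg.norm(cor[i]-cor[i-3]), end=" ")
e=cor[0]+cor[3]-cor[1]-cor[2]; e2=cor[0]+cor[1]-cor[2]-cor[3]
print("yaw",np.degrees(np.arctan2(e[1],e[0]))-90,np.degrees(np.arctan2(e2[1],e2[0])))
# bronze blob
for n,box,z in(("top",(195,160,215,178),.136),("scene",(184,190,206,208),.136)):
    im=cv2.imread(f"pics/{n}0.png"); x0,y0,x1,y1=box; h=cv2.cvtColor(im[y0:y1,x0:x1],cv2.COLOR_BGR2HSV)
    m=((h[...,1]>90)&(h[...,0]>10)&(h[...,0]<35)).astype(np.uint8)
    k=cv2.convexHull(np.argwhere(m)[:,::-1].astype(np.int32)); (c,s,a)=cv2.minAreaRect(k); c=np.array(c)+(x0,y0)
    print(n,"bush",c,s,plane(n,c,z))
for n,box,z in(("top",(160,153,193,187),.131),("scene",(154,198,190,232),.131)):
    im=cv2.imread(f"pics/{n}0.png"); x0,y0,x1,y1=box; g=im[y0:y1,x0:x1].astype(int)
    m=(g.min(2)>165)
    k=cv2.convexHull(np.argwhere(m)[:,::-1].astype(np.int32)); c,s,a=cv2.fitEllipse(k); c=np.array(c)+(x0,y0)
    print(n,"dial",c,s,plane(n,c,z))
print("dial eye",plane("top",t(133,176),.131))
print("bush tri",tri(t(270,168),(194,198.2)))
r=lambda x,y:T(x,y,225,185); s=lambda x,y:T(x,y,200,75)
print("rod top",tri(r(650,95),s(627,312)),plane("top",r(650,95),.199),plane("scene",s(627,312),.199))
print("rod foot",plane("top",r(583,157),.042),plane("scene",s(598,528),.042))
print("plain foot",plane("top",r(505,157),.042),plane("top",r(541,115),.154)); print("headed",plane("top",r(713,110),.125))
print("pointer in/out",plane("top",t(112,163),.17),plane("top",t(88,180),.17))
E
```

```text
[[0.6723 0.2267 0.13  ]
 [0.6768 0.0614 0.13  ]
 [0.563  0.058  0.13  ]
 [0.5567 0.2226 0.13  ]]
centre [0.6172 0.1422 0.13  ]
0.16538288887829009 0.11388321939828613 0.16468030775750012 0.11566440670034797 yaw 1.8604118036043786 1.8904379572999328
top bush [203.5 168.5] (9.0, 9.0) [0.6096 0.1071 0.136 ]
scene bush [194.  198.5] (7.0, 8.0) [0.606  0.1101 0.136 ]Traceback (most recent call last):
  File "<stdin>", line 19, in <module>
cv2.error: OpenCV(4.12.0) /io/opencv/modules/imgproc/src/shapedescr.cpp:356: error: (-215:Assertion failed) n >= 0 && (depth == CV_32F || depth == CV_32S) in function 'fitEllipseNoDirect'
```

```bash
python3 - <<'E'
from h import *
np.set_printoptions(precision=4,suppress=True)
T=lambda x,y,ox,oy:(x/5+ox-.4,y/5+oy-.4)
t=lambda x,y:T(x,y,150,135)
for n,box,z in(("top",(160,153,193,187),.131),("scene",(154,198,190,232),.131)):
    im=cv2.imread(f"pics/{n}0.png"); x0,y0,x1,y1=box; g=im[y0:y1,x0:x1].astype(int)
    m=(g.min(2)>155); print(m.sum(), np.median(g.min(2)))
    k=cv2.convexHull(np.argwhere(m)[:,::-1].astype(np.int32).copy())
    if len(k)>5:
        c,s,a=cv2.fitEllipse(k); c=np.array(c)+(x0,y0)
        print(n,"dial",c,s,plane(n,c,z))
print("dial eye",plane("top",t(133,176),.131),plane("scene",T(157,497,140,115),.131))
print("bush tri",tri(t(270,168),(194,198.2)))
r=lambda x,y:T(x,y,225,185); s=lambda x,y:T(x,y,200,75)
print("rod top",tri(r(650,95),s(627,312)),plane("top",r(650,95),.199),plane("scene",s(627,312),.199))
print("rod foot",plane("top",r(583,157),.042),plane("scene",s(598,528),.042))
print("plain foot",plane("top",r(505,157),.042),plane("top",r(541,115),.154)); print("headed",plane("top",r(713,110),.125))
print("pointer in/out",plane("top",t(112,163),.171),plane("top",t(88,180),.171))
print("bar far tip",plane("top",t(150,132),.171))
E
```

```text
46 115.0
top dial [175.4773 170.3922] (26.05064582824707, 27.037376403808594) [0.6068 0.1784 0.131 ]
320 145.0
scene dial [170.6316 213.7361] (23.112913131713867, 33.423065185546875) [0.607 0.179 0.131]
dial eye [0.6083 0.1766 0.131 ] [0.6057 0.1789 0.131 ]
bush tri (array([0.6112, 0.1072, 0.1313]), np.float64(0.0006025864200526188))
rod top (array([ 0.5081, -0.2564,  0.1894]), np.float64(6.412592518542815e-05)) [ 0.5066 -0.2546  0.199 ] [ 0.5005 -0.2455  0.199 ]
rod foot [ 0.4984 -0.2474  0.042 ] [ 0.5014 -0.2496  0.042 ]
plain foot [ 0.4988 -0.2062  0.042 ] [ 0.5044 -0.2098  0.154 ]
headed [ 0.5103 -0.2995  0.125 ]
pointer in/out [0.6056 0.1799 0.171 ] [0.5973 0.1915 0.171 ]
bar far tip [0.6209 0.1616 0.171 ]
```

```bash
cat >> h.py <<'E'
def goal(x,y,z,yaw=None):
    "shift and twist (move units) to TCP xyz with the tool's y heading yaw (deg)"
    s=sense(); w,a,b,c=s["tool_rot"]
    from scipy.spatial.transform import Rotation as R
    M=R.from_quat([a,b,c,w]).as_matrix()
    h=np.degrees(np.arctan2(M[1,1],M[0,1]))
    d=M.T@(np.array([x,y,z])-s["tool_pos"])/.25
    tw=0 if yaw is None else -((yaw-h+180)%360-180)/360
    print("pos",s["tool_pos"].round(4),"tilt",M[:2,2].round(4),"yaw",round(h,2),"F",np.round(s["force"],1),"w",round(s["width"],4),"g",round(s["grip_force"],1),"t",round(s["time"],2),"-> shift",d.round(4),"twist",round(tw,4))
E
python3 -m jog '[[1,0.15,-0.13,0,0],[1,0.34,-0.29,0,0],[1,0.5,-0.43,0,0],[1,0.67,-0.57,0,0],[1,0.84,-0.72,-0.03,0],[1,0.84,-0.72,-0.03,0]]' &&python3 -m jog '[[1,0.15,-0.13,0,0],[1,0.34,-0.29,0,0],[1,0.5,-0.43,0,0],[1,0.67,-0.57,0,0],[1,0.84,-0.72,0,0],[1,0.84,-0.72,0,0],[1,0.84,-0.72,0,0]]'
python3 -c "from h import *; goal(.607,.178,.25,34.5)"
```

```text
time: 0.7
tool_pos: [0.2942, -0.2747, 0.2498]
tool_rot: [-0.001, 0.991, 0.133, 0.0]
force: [0.8, -0.4, -0.0]
width: 0.0856
grip_force: 0.0
time: 1.4
tool_pos: [0.4497, -0.0461, 0.2493]
tool_rot: [-0.0, 0.991, 0.135, -0.0]
force: [0.3, -0.1, 0.3]
width: 0.0851
grip_force: 0.0
pos [ 0.4497 -0.0461  0.2493] tilt [-0.0003  0.0008] yaw -74.51 F [ 0.3 -0.1  0.3] w 0.0851 g 0.0 t 1.4 -> shift [ 0.8455 -0.6958 -0.0021] twist -0.3028
```

```bash
python3 -m jog '[[1,0.15,-0.12,0,-0.022],[1,0.3,-0.25,0,-0.044],[1,0.45,-0.37,0,-0.066],[1,0.6,-0.5,0,-0.088],[1,0.75,-0.62,0,-0.11],[1,0.845,-0.696,0,-0.132],[1,0.845,-0.696,0,-0.154],[1,0.845,-0.696,0,-0.17]]' >/dev/null &&python3 -m jog '[[1,0,0,0,-0.022],[1,0,0,0,-0.044],[1,0,0,0,-0.066],[1,0,0,0,-0.088],[1,0,0,0,-0.11],[1,0,0,0,-0.133],[1,0,0,0,-0.133],[1,0,0,0,-0.133]]'
python3 - <<'E'
from h import *
goal(.607,.178,.156,34.5)
t=vision.capture("top");s=vision.capture("scene")
def c(im,x,y,w,h,k): return cv2.resize(im[y:y+h,x:x+w],(w*k,h*k),interpolation=cv2.INTER_CUBIC)
cv2.imwrite("pics/k1.png",np.hstack([c(t,145,130,80,80,5),c(s,130,155,80,80,5)]))
E
```

```text
time: 3.0
tool_pos: [0.6067, 0.1738, 0.2495]
tool_rot: [-0.0, 0.469, 0.883, -0.0]
force: [0.3, -0.0, 0.6]
width: 0.0855
grip_force: 0.0
pos [0.6067 0.1738 0.2495] tilt [-0.0007 -0.0003] yaw 34.05 F [ 0.3 -0.   0.6] w 0.0855 g 0.0 t 3.0 -> shift [0.013  0.0107 0.3739] twist -0.0012
```

View pics/k1.png

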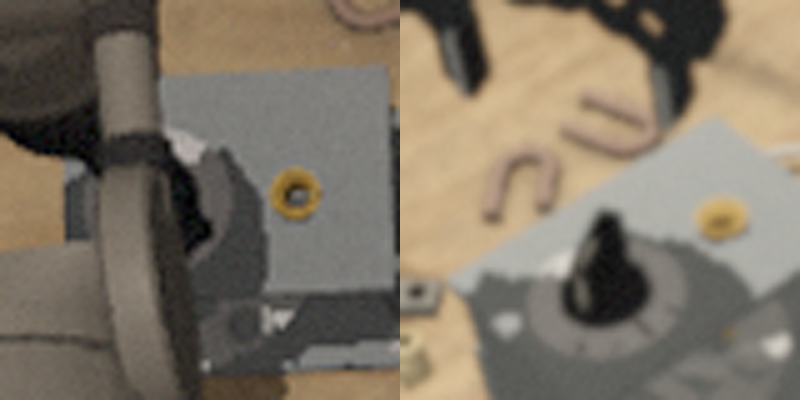

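The scene crop shows the open fingers standing above the knob (605,270), one on each side, and the bushing at (722,218) is free. The next move lowers the gripper around the knob.

```bash
python3 -m jog '[[1,0.013,0.011,0.1,0],[1,0.013,0.011,0.2,0],[1,0.013,0.011,0.3,0],[1,0.013,0.011,0.37,0],[1,0.013,0.011,0.374,0],[0,0.013,0.011,0.374,0],[-0.3,0.013,0.011,0.374,0],[-0.5,0.013,0.011,0.374,0]]' 30
python3 -c "from h import *; goal(.607,.178,.156,34.5)"
python3 -m jog '[[-1,0,0,0,0],[-1,0,0,0,0],[-1,0,0,0,0],[-1,0,0,0,0],[-1,0,0,0,0],[-1,0,0,0,0]]' 30
python3 -c "from h import *; goal(.607,.178,.156,34.5)"
```

```text
time: 3.9
tool_pos: [0.6078, 0.1788, 0.1576]
tool_rot: [0.001, 0.467, 0.884, 0.001]
force: [-0.5, 0.4, -0.7]
width: 0.0441
grip_force: 0.0
pos [0.6078 0.1788 0.1576] tilt [0.0024 0.0003] yaw 34.29 F [-0.5  0.4 -0.7] w 0.0441 g 0.0 t 3.9 -> shift [-0.0009 -0.0046  0.0066] twist -0.0006
time: 4.5
tool_pos: [0.6066, 0.1783, 0.157]
tool_rot: [-0.0, 0.467, 0.884, -0.001]
force: [-4.0, -2.3, 6.2]
width: 0.0132
grip_force: 30.8
pos [0.6066 0.1783 0.157 ] tilt [-0.0008 -0.0009] yaw 34.31 F [-4.  -2.3  6.2] w 0.0132 g 30.8 t 4.5 -> shift [-0.0018  0.0005  0.004 ] twist -0.0005
```

```bash
python3 -m jog '[[-1,0,0,0,-0.022],[-1,0,0,0,-0.044],[-1,0,0,0,-0.066],[-1,0,0,0,-0.088],[-1,0,0,0,-0.11],[-1,0,0,0,-0.132],[-1,0,0,0,-0.15],[-1,0,0,0,-0.16]]' 30
python3 -m jog '[[-1,0,0,0,0],[-1,0,0,0,0],[-1,0,0,0,0]]'
python3 -c "from h import *; goal(.607,.178,.156,91.6);print(sense()['moment'])"
```

```text
time: 5.3
tool_pos: [0.607, 0.1789, 0.157]
tool_rot: [0.0, -0.019, 1.0, 0.0]
force: [-3.1, -0.5, 4.8]
width: 0.0138
grip_force: 30.6
time: 5.6
tool_pos: [0.607, 0.1789, 0.157]
tool_rot: [0.0, -0.016, 1.0, 0.0]
force: [-3.1, -0.7, 6.0]
width: 0.0136
grip_force: 30.8
pos [0.607  0.1789 0.157 ] tilt [0.0002 0.0002] yaw 91.82 F [-3.1 -0.7  6. ] w 0.0136 g 30.8 t 5.6 -> shift [ 0.0001 -0.0036  0.0041] twist 0.0006
[-0.06134143  0.60683476 -0.00306906]
```

```bash
python3 -m jog '[[-0.3,0,0,0,0],[0,0,0,0,0],[0,0,0,0,0],[0,0,0,0,0],[0,0,0,-0.1,0],[0,0,0,-0.25,0],[0.5,0,0,-0.4,0],[1,0,0,-0.4,0]]'
python3 -c "from h import *; goal(.5,-.249,.26,0)"
```

```text
time: 6.4
tool_pos: [0.6095, 0.1792, 0.2625]
tool_rot: [0.005, -0.017, 1.0, 0.001]
force: [0.5, 0.0, 0.8]
width: 0.0702
grip_force: 0.0
pos [0.6095 0.1792 0.2625] tilt [0.0109 0.0017] yaw 91.9 F [0.5 0.  0.8] w 0.0702 g 0.0 t 6.4 -> shift [ 0.4945 -1.6972  0.0021] twist 0.2553
```

```bash
python3 -m jog '[[1,0.05,-0.17,0,0.022],[1,0.1,-0.34,0,0.044],[1,0.15,-0.51,0,0.066],[1,0.2,-0.68,0,0.088],[1,0.25,-0.85,0,0.11],[1,0.25,-0.85,0,0.13],[1,0.25,-0.85,0,0.13]]' >/dev/null
python3 -c "
from h import *; goal(.5,-.249,.26,0)
t=vision.capture('top');s=vision.capture('scene')
def c(im,x,y,w,h,k): return cv2.resize(im[y:y+h,x:x+w],(w*k,h*k),interpolation=cv2.INTER_CUBIC)
cv2.imwrite('pics/k2.png',np.hstack([c(t,145,130,80,80,5),c(s,130,155,80,80,5)]))
"
```

```text
pos [ 0.5515 -0.037   0.2559] tilt [-0.0004  0.0001] yaw 44.89 F [-0.1  1.   0.7] w 0.0855 g 0.0 t 7.1 -> shift [-0.4555 -0.7443 -0.0164] twist 0.1247
```

View pics/k2.png

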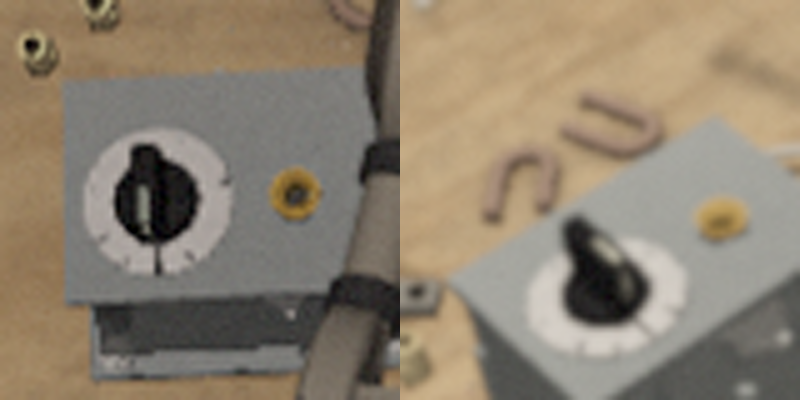

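The pointer, at top crop (143,215), now looks down at the long mark (157,258), with the remaining offset due to parallax. On to the rod.

```bash
python3 -m jog '[[1,-0.08,-0.13,0,0.022],[1,-0.16,-0.26,0,0.044],[1,-0.24,-0.39,0,0.066],[1,-0.32,-0.52,-0.02,0.088],[1,-0.4,-0.65,-0.02,0.11],[1,-0.455,-0.744,-0.02,0.125],[1,-0.455,-0.744,-0.02,0.125],[1,-0.455,-0.744,-0.02,0.125]]' >/dev/null
python3 -c "
from h import *; goal(.502,-.249,.154,0)
t=vision.capture('top');s=vision.capture('scene')
def c(im,x,y,w,h,k): return cv2.resize(im[y:y+h,x:x+w],(w*k,h*k),interpolation=cv2.INTER_CUBIC)
cv2.imwrite('pics/k3.png',np.hstack([c(t,300,170,80,100,5),c(s,275,80,80,100,5)]))
"
```

```text
pos [ 0.5015 -0.2471  0.2609] tilt [-0.0003  0.0007] yaw 0.3 F [-0.4  0.7  0. ] w 0.0854 g 0.0 t 8.0 -> shift [-0.0078  0.0023  0.4277] twist 0.0008
```

View pics/k3.png

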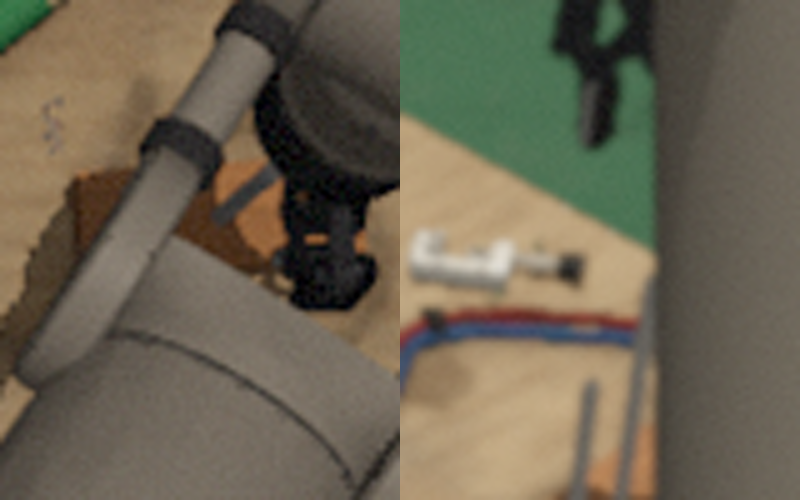

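The arm hides most of the rod in both views. In the scene crop the rod runs along (645,300) with one finger at (597,130). I'll refine the rod's axis from the first pictures before descending.

```bash
python3 - <<'E'
from h import *
np.set_printoptions(precision=4,suppress=True)
for n,(x0,y0,x1,y1) in(("top",(337,199,359,219)),("scene",(314,133,331,186))):
    im=cv2.imread(f"pics/{n}0.png")[y0:y1,x0:x1]; h=cv2.cvtColor(im,cv2.COLOR_BGR2HSV)
    m=((h[...,1]<85)).astype(np.uint8)
    k,l,st,_=cv2.connectedComponentsWithStats(m); i=1+np.argmax(st[1:,4]); q=np.argwhere(l==i)[:,::-1]+(x0,y0)
    for y in range(y0,y1,1 if n=="top" else 6):
        r=q[q[:,1]==y,0]
        if len(r): print(n,y,r.min(),r.max())
for X in((.5018,-.2493),):
    print(project("top",[[*X,.042],[*X,.198]]),project("scene",[[*X,.042],[*X,.198]]))
E
```

```text
top 202 353 356
top 203 353 356
top 204 352 356
top 205 351 355
top 206 350 354
top 207 348 352
top 208 347 351
top 209 346 350
top 210 345 349
top 211 344 348
top 212 343 346
top 213 342 345
top 214 343 344
scene 133 314 330
scene 139 314 327
scene 145 314 325
scene 151 320 330
scene 157 320 330
scene 163 319 330
scene 169 319 329
scene 175 319 320
[[341.8615 214.7106]
 [352.3631 205.7229]] [[319.0374 180.1887]
 [325.5142 136.5006]]
```

```bash
python3 -m jog '[[1,-0.002,0.008,0.12,0],[1,0.006,0.006,0.24,0],[1,0.006,0.006,0.36,0],[1,0.006,0.006,0.42,0],[1,0.006,0.006,0.428,0],[0,0.006,0.006,0.428,0],[-0.4,0.006,0.006,0.428,0],[-0.6,0.006,0.006,0.428,0]]' 20
python3 -c "from h import *; goal(.503,-.2505,.154,0)"
```

```text
time: 8.9
tool_pos: [0.5033, -0.2464, 0.1556]
tool_rot: [0.001, 0.706, 0.708, 0.0]
force: [-0.2, -0.8, -0.1]
width: 0.0439
grip_force: 0.0
pos [ 0.5033 -0.2464  0.1556] tilt [ 0.002  -0.0014] yaw 0.15 F [-0.2 -0.8 -0.1] w 0.0439 g 0.0 t 8.9 -> shift [-0.0165 -0.0012  0.0063] twist 0.0004
```

```bash
python3 -m jog '[[-0.7,0,0,0,0],[-0.7,0,0,0,0]]' 20
python3 -c "
from h import *
goal(.503,-.2505,.154,0)
t=vision.capture('top');s=vision.capture('scene')
def c(im,x,y,w,h,k): return cv2.resize(im[y:y+h,x:x+w],(w*k,h*k),interpolation=cv2.INTER_CUBIC)
cv2.imwrite('pics/k4.png',np.hstack([c(t,300,170,80,100,5),c(s,275,100,80,100,5)]))
"
```

```text
time: 9.1
tool_pos: [0.5028, -0.2464, 0.1548]
tool_rot: [0.001, 0.706, 0.708, 0.0]
force: [0.2, -0.4, 0.3]
width: 0.0135
grip_force: 0.0
pos [ 0.5028 -0.2464  0.1548] tilt [ 0.0008 -0.0006] yaw 0.11 F [ 0.2 -0.4  0.3] w 0.0135 g 0.0 t 9.1 -> shift [-0.0163  0.0008  0.0034] twist 0.0003
```

View pics/k4.png

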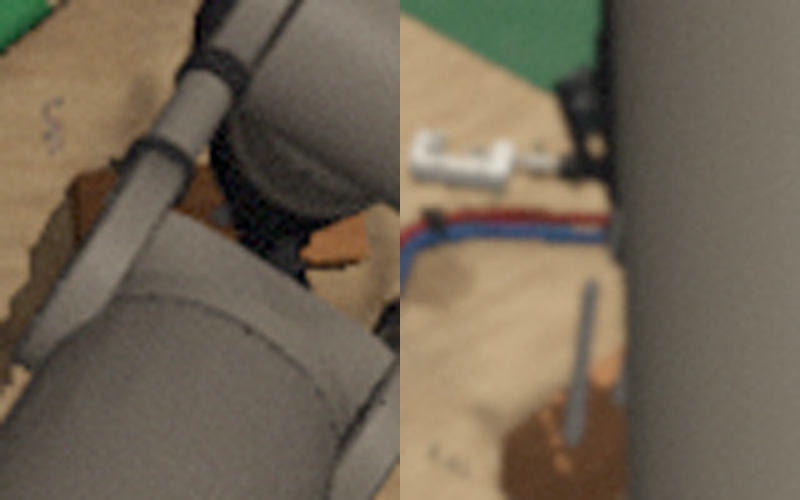

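The arm still hides the grasp, and the plain pin is undisturbed at scene crop (585,360). There is no contact at 13.5 mm opening. I'll move 4 mm towards -y and close.

```bash
python3 -m jog '[[-0.7,-0.016,0,0.003,0],[-0.7,-0.016,0,0.003,0],[-1,-0.016,0,0.003,0],[-1,-0.016,0,0.003,0],[-1,-0.016,0,0.003,0],[-1,-0.016,0,0.003,0]]' 30
python3 -c "from h import *; goal(.503,-.2505,.154,0);print(sense()['moment'])"
```

```text
time: 9.8
tool_pos: [0.5031, -0.2504, 0.1536]
tool_rot: [0.001, 0.706, 0.708, 0.0]
force: [3.7, 0.5, -2.3]
width: 0.0092
grip_force: 29.6
pos [ 0.5031 -0.2504  0.1536] tilt [ 0.0011 -0.0004] yaw 0.11 F [ 3.7  0.5 -2.3] w 0.0092 g 29.6 t 9.8 -> shift [-0.0006 -0.0004 -0.0015] twist 0.0003
[-0.05399458 -1.12713071  0.04958002]
```

```bash
python3 -m jog '[[-1,0,0,0,0],[-1,0,0,-0.05,0],[-1,0,0,-0.1,0],[-1,0,0,-0.2,0],[-1,0,0,-0.35,0],[-1,0,0,-0.5,0],[-1,0,0,-0.65,0],[-1,0,0,-0.74,0]]' 60
python3 -c "from h import *; goal(.609,.109,.34,1.8);print(sense()['joint_pos'])"
```

```text
time: 10.6
tool_pos: [0.5017, -0.2503, 0.3418]
tool_rot: [0.001, 0.707, 0.708, -0.0]
force: [0.9, -0.4, -1.0]
width: 0.0085
grip_force: 59.0
pos [ 0.5017 -0.2503  0.3418] tilt [ 0.0004 -0.0018] yaw 0.09 F [ 0.9 -0.4 -1. ] w 0.0085 g 59.0 t 10.6 -> shift [1.4365 0.4314 0.0049] twist -0.0047
[-5.98735041e-01  3.55959899e-01  1.23210145e+00 -1.25531120e-03
  1.55224201e+00 -6.00350891e-01]
```

```bash
python3 -m jog '[[-1,0.14,0.04,0,0],[-1,0.28,0.08,0,0],[-1,0.43,0.13,0,0],[-1,0.58,0.175,0,0],[-1,0.72,0.216,0,0],[-1,0.84,0.25,0,0],[-1,0.92,0.276,0,0],[-1,0.94,0.282,0,0]]' >/dev/null; python3 -m jog '[[-1,0.12,0.036,0,-0.005],[-1,0.24,0.072,0,-0.005],[-1,0.36,0.108,0,-0.005],[-1,0.45,0.135,0,-0.005],[-1,0.49,0.147,0,-0.005],[-1,0.496,0.149,0.005,-0.005],[-1,0.496,0.149,0.005,-0.005],[-1,0.496,0.149,0.005,-0.005]]'
python3 -c "
from h import *
goal(.609,.109,.34,1.8)
t=vision.capture('top');s=vision.capture('scene')
cv2.imwrite('pics/top5.png',t);cv2.imwrite('pics/scene5.png',s)
print(project('scene',[[.609,.109,.334],[.609,.109,.19],[.6092,.109,.136]]),project('top',[[.609,.109,.19],[.6092,.109,.136]]))
def c(im,x,y,w,h,k): return cv2.resize(im[y:y+h,x:x+w],(w*k,h*k),interpolation=cv2.INTER_CUBIC)
cv2.imwrite('pics/k5.png',np.hstack([c(t,150,120,80,100,5),c(s,150,110,80,100,5)]))
"
```

```text
time: 12.2
tool_pos: [0.6094, 0.1075, 0.3373]
tool_rot: [0.0, 0.696, 0.718, -0.0]
force: [-0.5, -0.7, -1.4]
width: 0.0086
grip_force: 59.0
pos [0.6094 0.1075 0.3373] tilt [-0.0005 -0.0007] yaw 1.82 F [-0.5 -0.7 -1.4] w 0.0086 g 59.0 t 12.2 -> shift [ 0.0062 -0.0015 -0.0108] twist 0.0001
[[183.38517087 131.46638382]
 [191.11079648 181.50931921]
 [193.56467836 197.6018749 ]] [[200.04745399 163.64240982]
 [202.73419801 168.65160789]]
```

View pics/k5.png

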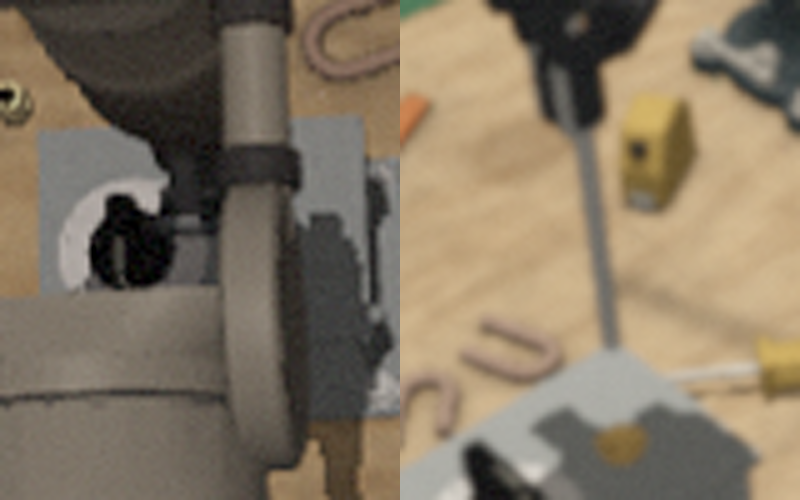

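In the scene crop the rod hangs almost vertically from (577,130) to its foot (612,348), above the bushing at (622,443). The arm covers this area in the top view, so I'll measure the rod line against the bushing in the scene view.

```bash
python3 - <<'E'
from h import *
np.set_printoptions(precision=2,suppress=True)
g=cv2.imread("pics/scene5.png"); h=cv2.cvtColor(g,cv2.COLOR_BGR2HSV)
P=[]
for y in range(142,177,3):
    S=h[y-1:y+2,175:203,1].astype(float).mean(0); w=np.clip(110-S,0,None); w[np.abs(np.arange(28)-np.argmax(np.convolve(w,np.ones(5),'same')))>4]=0
    P.append((y,175+(w*np.arange(28)).sum()/w.sum()))
P=np.array(P);print(P.T)
k=np.polyfit(P[:,0],P[:,1],1); print("rod u at 180,198:",np.polyval(k,[160,180,198]))
for X in((.6094,.1075),(.6092,.109),(.611,.107),(.6085,.108)): print(X,project("scene",[[*X,.25],[*X,.1937],[*X,.136]]).ravel())
m=cv2.inRange(h[190:208,184:206],(12,100,60),(35,255,255)); q=np.argwhere(m)[:,::-1]+(184,190); print(q.min(0),q.max(0),q.mean(0))
i=cv2.imread("pics/scene0.png");hh=cv2.cvtColor(i,cv2.COLOR_BGR2HSV); m=cv2.inRange(hh[190:208,184:206],(12,100,60),(35,255,255)); q=np.argwhere(m)[:,::-1]+(184,190); print(q.min(0),q.max(0),q.mean(0))
print(h[174:186,188:197,1])
E
```

```text
[[142.   145.   148.   151.   154.   157.   160.   163.   166.   169.
  172.   175.  ]
 [186.95 187.17 187.87 188.05 188.82 189.04 189.16 189.9  190.07 190.81
  191.05 191.25]]
rod u at 180,198: [189.38 192.09 194.53]
(0.6094, 0.1075) [188.53 161.63 191.35 179.98 194.01 197.27]
(0.6092, 0.109) [188.04 161.96 190.88 180.31 193.56 197.6 ]
(0.611, 0.107) [188.29 161.2  191.12 179.54 193.78 196.83]
(0.6085, 0.108) [188.58 161.91 191.4  180.27 194.06 197.55]
[190 196] [198 202] [193.94 198.63]
[190 195] [198 202] [193.96 198.43]
[[84 75 49 23 36 65 76 77 80]
 [82 76 53 26 30 60 77 77 78]
 [83 77 56 26 30 58 76 78 78]
 [80 75 59 32 28 56 73 80 78]
 [79 72 58 32 23 44 64 74 76]
 [68 58 40 24 13 26 40 57 69]
 [49 32 21 13 11 11 19 33 49]
 [27 14 10 10 12 10 10 17 25]
 [12  9 10  9  9 10  9 10 13]
 [10 10  9  9 10  9 10 10  9]
 [10 10  9 10 10 10 10 10 10]
 [12 10 10 10 12 10 12 10  9]]
```

```bash
python3 -m jog '[[-1,0.009,0,0.06,0],[-1,0.009,0,0.12,0],[-1,0.009,0,0.18,0],[-1,0.009,0,0.22,0],[-1,0.009,0,0.25,0],[-1,0.009,0,0.27,0],[-1,0.009,0,0.27,0]]'
python3 -c "from h import *; goal(.609,.109,.1716,1.8);print(sense()['moment'])"
```

```text
time: 13.0
tool_pos: [0.6095, 0.111, 0.2694]
tool_rot: [-0.0, 0.695, 0.719, -0.0]
force: [0.3, 0.2, -1.4]
width: 0.0082
grip_force: 58.9
pos [0.6095 0.111  0.2694] tilt [-0.0008 -0.0002] yaw 1.9 F [ 0.3  0.2 -1.4] w 0.0082 g 58.9 t 13.0 -> shift [-0.008  -0.0018  0.3911] twist 0.0003
[ 0.04233285 -0.01284264  0.05443388]
```

```bash
python3 -m jog '[[-1,0,0,0.02,0],[-1,0,0,0.04,0],[-1,0,0,0.05,0],[-1,0,0,0.05,0]]'
python3 -c "
from h import *; goal(.609,.109,.1716,1.8);print(sense()['moment'])
s=vision.capture('scene');cv2.imwrite('pics/k6.png',cv2.resize(s[130:230,140:240],(700,600),interpolation=cv2.INTER_CUBIC))"
```

```text
time: 13.4
tool_pos: [0.6096, 0.1112, 0.2568]
tool_rot: [-0.0, 0.695, 0.719, -0.0]
force: [0.0, -0.3, -1.1]
width: 0.0086
grip_force: 58.9
pos [0.6096 0.1112 0.2568] tilt [-0.0005 -0.0001] yaw 1.91 F [ 0.  -0.3 -1.1] w 0.0086 g 58.9 t 13.4 -> shift [-0.0086 -0.0024  0.3408] twist 0.0003
[-0.03853592  0.06641764  0.04151835]
```

View pics/k6.png

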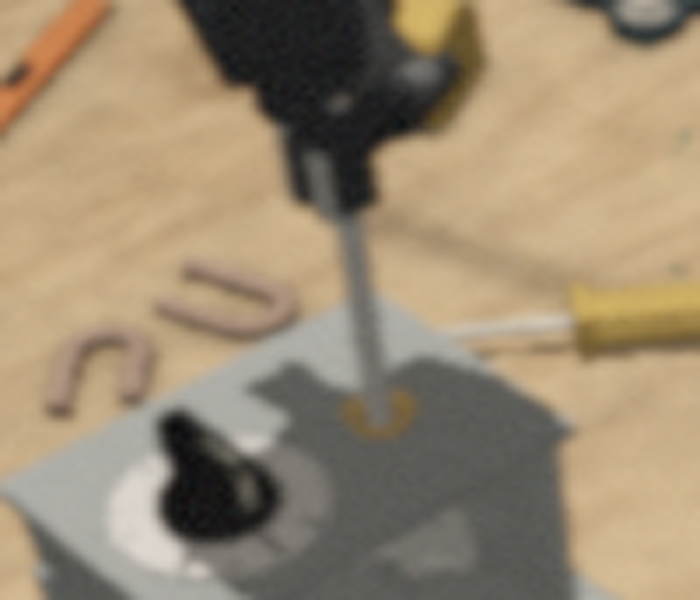

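The rod goes into the bronze ring at (378,415), which is centred at about (378,412), and there is no contact force. It is in the upper bushing, so I'll continue down in steps.

```bash
python3 -m jog '[[-1,0,0,0.02,0],[-1,0,0,0.04,0],[-1,0,0,0.06,0],[-1,0,0,0.08,0],[-1,0,0,0.1,0],[-1,0,0,0.1,0]]'
python3 -c "from h import *; goal(.609,.109,.1716,1.8);print(sense()['moment'])"
```

```text
time: 14.05
tool_pos: [0.6093, 0.1111, 0.2312]
tool_rot: [-0.0, 0.695, 0.719, -0.001]
force: [0.7, 0.1, -0.7]
width: 0.0082
grip_force: 58.9
pos [0.6093 0.1111 0.2312] tilt [-0.0016 -0.0003] yaw 1.91 F [ 0.7  0.1 -0.7] w 0.0082 g 58.9 t 14.05 -> shift [-0.0084 -0.001   0.2385] twist 0.0003
[ 0.02646497 -0.01057151  0.06121165]
```

```bash
python3 -m jog '[[-1,0,0,0.02,0],[-1,0,0,0.04,0],[-1,0,0,0.06,0],[-1,0,0,0.08,0],[-1,0,0,0.1,0],[-1,0,0,0.1,0]]'
python3 -c "from h import *; goal(.609,.109,.1716,1.8);print(sense()['moment'])"
```

```text
time: 14.65
tool_pos: [0.6093, 0.1111, 0.2062]
tool_rot: [-0.0, 0.695, 0.719, -0.001]
force: [-0.6, 0.8, -1.4]
width: 0.0085
grip_force: 58.9
pos [0.6093 0.1111 0.2062] tilt [-0.0015 -0.0003] yaw 1.91 F [-0.6  0.8 -1.4] w 0.0085 g 58.9 t 14.65 -> shift [-0.0082 -0.0011  0.1386] twist 0.0003
[ 0.07545768  0.11204067 -0.04111539]
```

```bash
python3 -m jog '[[-1,0,0,0.02,0],[-1,0,0,0.04,0],[-1,0,0,0.06,0],[-1,0,0,0.08,0],[-1,0,0,0.08,0]]'
python3 -c "from h import *; goal(.609,.109,.1716,1.8);print(sense()['moment'])"
```

```text
time: 15.15
tool_pos: [0.6092, 0.1111, 0.1862]
tool_rot: [-0.0, 0.695, 0.719, -0.001]
force: [-1.5, 1.1, -2.0]
width: 0.0081
grip_force: 58.9
pos [0.6092 0.1111 0.1862] tilt [-0.0015 -0.0002] yaw 1.91 F [-1.5  1.1 -2. ] w 0.0081 g 58.9 t 15.15 -> shift [-0.0085 -0.0012  0.0584] twist 0.0003
[ 0.26759271  0.23863658 -0.02053884]
```

```bash
python3 -m jog '[[-1,0,0,0.02,0],[-1,0,0,0.04,0],[-1,0,0,0.058,0],[-1,0,0,0.058,0],[-1,0,0,0.058,0]]'
python3 -c "
from h import *; goal(.609,.109,.1716,1.8);print(sense()['moment'])
s=vision.capture('scene');t=vision.capture('top')
cv2.imwrite('pics/k7.png',np.hstack([cv2.resize(s[170:270,135:235],(400,400),interpolation=cv2.INTER_CUBIC),cv2.resize(t[130:230,145:245],(400,400),interpolation=cv2.INTER_CUBIC)]))
print(project('scene',[.609,.109,.028]),project('scene',[.609,.109,.046]))"
```

```text
time: 15.65
tool_pos: [0.6093, 0.1112, 0.1722]
tool_rot: [-0.0, 0.695, 0.719, -0.0]
force: [-1.3, 2.2, -2.2]
width: 0.0084
grip_force: 58.9
pos [0.6093 0.1112 0.1722] tilt [-0.0012 -0.    ] yaw 1.91 F [-1.3  2.2 -2.2] w 0.0084 g 58.9 t 15.65 -> shift [-0.0089 -0.0015  0.0023] twist 0.0003
[ 0.47257187  0.39461921 -0.00626639]
[[198.09475606 226.45144959]] [[197.39184838 221.94077838]]
```

View pics/k7.png

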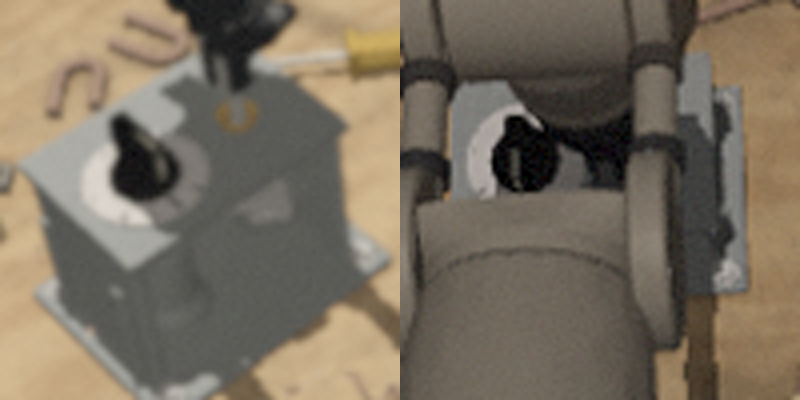

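The rod runs down through the upper bushing at crop (238,112), and the knob still points at the long mark. Contact forces are about 3 N. The groove works out to about 9.5 mm below the lower bushing.

```bash
python3 -c "from station import manip; print(manip.finish_job())"
```

```text
the job is handed in; nothing more can be done
None
```

I've handed the job in at 15.7 s: the selector is at the long locking mark and the rod is threaded through both bushings and the eye, still held in the gripper. By calculation from the gripper height (the cameras can't see the rod's lower end), the groove is about 9.5 mm below the lower bushing and the foot about 18 mm above the base plate.

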